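# Snap the retaining clip onto a diverter valve spindle with the fork tool

### The job

Lay the larger of the two steel clips flat on the valve's deck in front of the slot in the guard plate, mouth towards the spindle. Draw the fork tool out of its rack, take it by the handle and with its fork push the clip in through the slot, never with the fingers, until it snaps fully home in the spindle's groove; then lay the tool flat on the bench, clear of the valve and the rack, and let go. Leave the smaller clip, pail, flask and wrench where they are.

Things in the scene. Friction and masses are not known exactly. Their poses are not given: they have to be found in the camera images.
- valve: Fixed white valve casing, 240 x 160 mm, flat aluminium deck on top 60 mm above the bench. Origin on the bench under the spindle's axis; x axis = direction in which the clip is pushed, z up. In its frame the deck spans x -150 to +90, y -80 to +80 mm; a duct stub runs on to x +150. Side cheeks behind the guard plate: y +-72, x -67 to -27, 60 mm above the deck.
- spindle (a point): Point on the upright steel spindle's axis at deck level, axes as the valve's. Groove from the deck to 14 mm above it, 28 mm in diameter; above that the spindle is 40 mm in diameter up to 80 mm above the deck, with a 16 mm square end 12 mm higher.
- slot (a point): Middle of the guard plate's slot at deck level, 70 mm before the spindle, axes as the valve's. The white plate is 6 mm thick, 150 mm wide and 150 mm high; slot 84 mm wide (y) and 30 mm high from the deck. No room for a gripper between plate and spindle: hold the tool 85 mm or more behind its fork.
- deck_front (a point): Middle of the free deck before the slot, at deck level, at valve x -95 mm: lay the clip with its origin here, its x axis along the valve's. The deck's front edge is 55 mm before this point (valve x -150); fingers that reach below deck level must stay in front of that edge when the tool pushes.
- clip: The larger split clip, steel, loose, 90 to 130 g, 72 x 56 x 10 mm, flat on the mat (underside 6 mm above the bench). Origin on its underside at the bore's centre (on the spindle's axis when home), x axis out of the mouth. Two sprung jaws of 10 mm round bar reach x +30; the throat at x +13 is 20 mm wide, 36 mm at the mouth. Greased jaws: 8 to 18 N pushes it over the groove, then it snaps shut.
- clip_tail (a point): Grip point on the larger clip, at mid thickness, 35 mm behind its bore's centre. The solid tail is a block 40 mm wide (y), 10 mm thick, from x -42 to -15 mm in the clip's frame: grip across its width. Its back face is pushed by the fork.
- jaw_left (a joint): Opening angle of the larger clip's left (+y) jaw: about 0 at rest and when snapped home, about 0.14 rad while passing over the groove.
- jaw_right (a joint): The same for the right (-y) jaw.
- small_clip: A smaller steel clip of the same form but rigid, 52 x 41 mm, on the same mat: not wanted, stays where it is. Origin and axes as the larger clip's.
- mat: Fixed black rubber mat 110 x 190 x 6 mm on which both clips lie, origin under its centre. Mat and rack swap places from run to run.
- rack: Fixed blue tool rack 112 x 50 mm, 42 mm high: a channel along x, open at the top and at its +x end, floor 12 mm above the bench, walls 9 mm thick, 32 mm apart, 4 mm taller than the handle that lies in it, so the handle cannot be gripped there. Origin on the bench under its centre.
- fork: Loose fork tool, 130 to 200 g, 196 mm long. Origin level with the handle's underside, at the middle of the back of the fork's gap (this back face pushes the clip's tail); x forward out of the fork, z up. Flat steel fork, 10 mm thick: two tines 43 mm apart inside, 56 outside (61 at the flared ends), 21 mm long; the larger clip's tail fits between them. Fork and neck lie 1 to 11 mm above the origin.
- fork_neck (a point): Point on the tool's steel neck 45 mm behind the fork's gap, at mid thickness (6 mm above the tool's origin). Neck 14 mm wide, 10 mm thick, from 10 to 80 mm behind the gap. In the rack only neck and fork stick out, 13 to 23 mm above the bench: lift the tool straight up here, lay it on the bench (it rests on its handle), then take it by the handle.
- fork_handle (a point): Point in the middle of the tool's black handle's height, 127 mm behind the fork's gap. Handle 22 mm wide, 26 mm high, from 80 to 175 mm behind the gap; take it here to push the clip.
- pail: Bystander: white lidded pail, 110 mm across, 130 mm high, origin under its centre.
- flask: Bystander: bottle 60 mm across, 150 mm high, origin under its centre.
- wrench: Bystander: wrench 170 mm long lying on the bench.
Mind the look-alikes: they are no part of the job. What is shaped like the fork but pink or yellow is not meant.

How it is judged:
On the way, in this order (a step that is already met when the one before it is completed fails the run):
1. the larger clip lies flat on the deck before the slot, mouth towards the spindle, let go (x of clip in the frame of valve between -0.14 and -0.072 m and y of clip in the frame of valve between -0.05 and 0.05 m and height (world z) of clip between 0.055 and 0.066 m and angle between clip's own z axis and vertical below 0.1 rad and contact force between the fingers and clip below 0.1 N and x of clip_tail in the frame of valve below -0.1 m and angle between the x axis of clip and the x axis of valve, either way round below 0.5 rad), for 0.2 s.
2. the fork tool pushes the clip through the slot, no finger on the clip (x of clip in the frame of valve between -0.06 and -0.015 m and contact force between fork and clip above 0.1 N and contact force between the fingers and fork above 1 N and contact force between the fingers and clip below 0.1 N).
3. the clip has snapped home in the groove (horizontal distance between clip and spindle below 0.004 m and value of joint each of jaw_left, jaw_right below 0.06 rad), for 0.1 s.
At the end, for the whole second after the job is handed in: The larger clip sits in the spindle's groove, its bore within 4 mm of the spindle's axis, level on the deck, both jaws sprung shut (below 0.06 rad); the fork tool lies flat on the bench (handle down, within 0.15 rad of level, origin below 15 mm), at rest, touching neither clip, valve nor rack (all of step 3 and height (world z) of clip between 0.055 and 0.068 m and angle between clip's own z axis and vertical below 0.12 rad and contact force between fork and clip below 0.05 N and contact force between fork and valve below 0.05 N and contact force between fork and rack below 0.05 N and height (world z) of fork below 0.015 m and angle between fork's own z axis and vertical below 0.15 rad and linear speed of each of fork, clip below 0.02 m/s).
It fails at once if a finger pushes the clip beyond the slot (contact force between the fingers and clip above 0.5 N and x of clip in the frame of valve above -0.06 m and horizontal distance between clip and spindle below 0.08 m).
It fails at once if the smaller clip is moved more than 30 mm (distance of small_clip from where it was at the start of the episode above 0.03 m).
It fails at once if a bystander is moved more than 30 mm (distance of any of pail, flask, wrench from where it was at the start of the episode above 0.03 m).
It also fails if it takes over 64 s, if anything falls off the work surface, if the arm or the gripper's body presses on something with over 40 N, if the wrist force passes 120 N, or if a joint passes its speed limit or range.

### The arm

A 6-joint arm with a two-finger parallel gripper is mounted at the origin on the work surface. World frame = base frame: x ahead of the robot, y to its left, z up, the work surface at z = 0. Lengths are in m, angles in rad, forces in N, time in s.
With the tool pointing down it reaches from about 0.25 to 0.775 m from the base axis. Payload 8.9 kg.
Tool frame: the origin (TCP) lies between the finger pads; the fingertips stand robot.tip_extent ahead of it and the grasp point (between the pads) lies 6 mm ahead of it (robot.tip_extent is the distance from the TCP to the fingertips, in m); z points along the fingers, y is the line along which they close (so a half turn about z gives the same grasp; the last joint's range is limited). The gripper opens to 85 mm and grips with 20 to 120 N. Pads are 22 mm wide; open, the fingers measure 114 mm over their backs; the gripper's body (76 mm by 85 mm) begins 54 mm behind the grasp point. The pads swing forward as they close: fully open they stand 13 mm farther back than shut.
Start: joints at [1.106, 0.291, -0.153, 1.127, 0, 1.431], TCP at [0.168, 0.497, 0.256] pointing down, gripper open.
Joint ranges: [-2.52, 2.52], [-0.91, 1.74], [-1.3, 1.37], [-1.96, 2.02], [-1.52, 1.47], [-3.14, 3.14]. Speed limits (rad/s): [2.22, 2.22, 2.79, 3.14, 3.14, 3.14].

### API

Orientations are given as a rotation vector (axis times angle).
In Python, from bench import robot gives the robot as it stands.
- The arm moves only by the tool servo_tool, never from a script. Its argument "moves" is one flat list of numbers, 4 for each row, row after row: the shift along the tool's x, y, z in mm, then the turn about the tool's z in degrees. In form: [dx, dy, dz, yaw, dx, dy, dz, yaw, ...]. A call has exactly 8 rows; each row is the pose to reach, as a shift and turn from the pose commanded when the call began, along the tool's axes at that moment; what a row does not reach only later rows make up. A row lasts 1/12 s, in which the tool goes at most 41.7 mm and 7.16 degrees, less where a joint would pass 70% of its speed; a pose out of reach is approached as far as the arm can. A call with a gripper value outside its range is refused whole. "grip" is the finger opening in mm, from 0 to 85.4, set as the call begins (left out, the last holds). The fingers move at their own pace and stop on an object; "newtons" is the grip in N (left out, the last holds). Time passes only in rows, so rows that repeat a pose let the fingers close, or fill a call up. It gives the time, the measured TCP pose, the force, the opening and the grip force at its end, in the units of the state.
- robot.state(): the state, without advancing time (a new reading comes with each control period).
- robot.grab_frame(name): name is "scene" or "top" or "wrist"; returns (picture, depth): 400x640x3 uint8, red, green, blue; 400x640 float32, m along the optical axis (not along the pixel's ray), 0 where there is no reading.
- robot.camera_model(name): a dict with "intrinsics" (3x3 intrinsics, pixels), "dist_coeffs" ([k1, k2, p1, p2, k3] as OpenCV has them; the pictures are not rectified), "R" (3x3) and "t" (3): a world point X has camera coordinates R X + t. Camera axes: x right, y down, z forward; pixel columns grow to the right and rows downward; lengths in m; the calibration is good to about 2 mm. A picture is of the moment at which its call begins: read the wrist's pose just before it. camera_model takes no time and is no camera call; for the wrist camera it gives the pose at the moment of the call.
- robot.hand_in(): hands the job in; it is judged then, once.
The state is a dict: "clock": time; "joints": joint angles; "qvel": joint speeds; "joint_torque": joint torques, N m; "position": TCP position; "tcp_rot": TCP orientation; "force": force on the tool from outside, world axes, zero at the start; "ft_torque": the same for the moment, N m; "width": opening from 0.0 (shut) to 1.0 (fully open); "gripper_force": force on a finger pad.
Only numpy, scipy, OpenCV 4.12 (cv2) and the standard library are available. Lean on these libraries where they do the work, as an engineer would, in place of code of your own. Each camera call takes 0.05 s, during which the arm holds its last target. There are 200 camera calls.

## Working session

There is one attempt and no reset: what is moved stays moved. The work goes in short steps, Python scripts to look and compute and a tool call to move; the robot and the scene stay as the last step left them, time stands still between calls to the robot, and variables do not carry over. Pictures are saved under pics/ and viewed, at most 10 in all, crops included, and the job is handed in when it is done.

Besides the shell and the picture viewer there is one more tool, called as name(argument=value, ...), one argument or row to a line, values as JSON. servo_tool: Moves the arm, as the interface text tells. Its arguments: {"type":"object","properties":{"moves":{"type":"array","items":{"type":"number"}},"grip":{"type":"number"},"newtons":{"type":"number"}},"required":["moves"]}

```bash
mkdir -p pics; ls; cat > h.py <<'E'
import numpy as np, cv2
from bench import robot
def ray(cam,uv):
    p=cv2.undistortPoints(np.array(uv,float).reshape(-1,1,2),np.array(cam["intrinsics"],float),np.array(cam["dist_coeffs"],float)).reshape(-1,2)
    R=np.array(cam["R"]);t=np.array(cam["t"])
    d=np.c_[p,np.ones(len(p))]@R
    return -R.T@t,d
def onplane(cam,uv,z):
    o,d=ray(cam,uv); s=(z-o[2])/d[:,2]; return o+d*s[:,None]
def cloud(cam,depth):
    h,w=depth.shape; u,v=np.meshgrid(np.arange(w),np.arange(h))
    o,d=ray(cam,np.c_[u.ravel(),v.ravel()]); return (o+d*depth.ravel()[:,None]).reshape(h,w,3)
def grab(n,save=None):
    cam=robot.camera_model(n); im,d=robot.grab_frame(n); im=np.ascontiguousarray(im)
    if save: cv2.imwrite('pics/'+save,im[:,:,::-1]); np.savez('pics/'+save[:-4]+'.npz',im=im,d=d,**{k:np.array(v) for k,v in cam.items()})
    return cam,im,d
def load(n):
    z=np.load('pics/'+n+'.npz'); return z,z['im'],z['d']
E
python3 - <<'E'
from h import *
print(robot.state()); print(robot.tip_extent)
for n in ['scene','top']:
    c,i,d=grab(n,n+'0.png'); print(n,-np.array(c['R']).T@np.array(c['t']),(d>0).mean())
E
```

```text
pics
{'clock': 0.0, 'joints': array([ 1.10568119e+00,  2.91278364e-01, -1.54104755e-01,  1.12671484e+00,
        3.43282051e-05,  1.43149653e+00]), 'qvel': array([ 0.00053422, -0.00178636, -0.00145056, -0.00112702, -0.00192121,
       -0.00159147]), 'joint_torque': array([ 1.24776798e-03, -5.37138963e+01,  3.31377912e+01,  1.56978378e-02,
       -1.55208573e-05,  3.64212383e-06]), 'position': array([0.16784803, 0.49702342, 0.25574134]), 'tcp_rot': array([-5.09460615e-01, -3.09958234e+00,  1.93562647e-03]), 'force': array([ 0.53158859, -0.46254443,  1.67068711]), 'ft_torque': array([-0.00883436, -0.01248547, -0.01303728]), 'gripper_force': 0.0, 'width': 1.0006312663724248}
0.025
scene [ 1.02739048 -0.87397147  1.05782139] 0.99627734375
top [ 0.29259228 -0.06246369  1.36734415] 0.99621484375
```

View pics/top0.png

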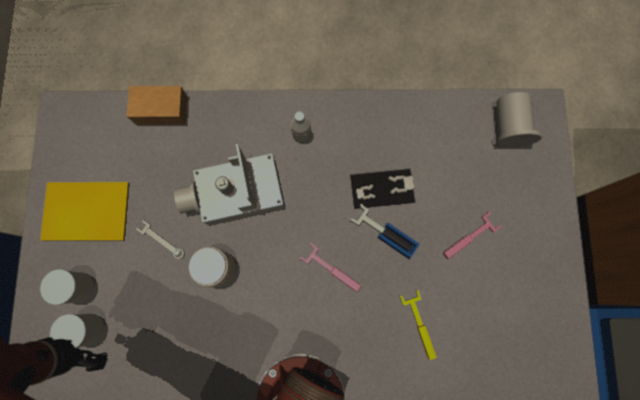

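View pics/scene0.png

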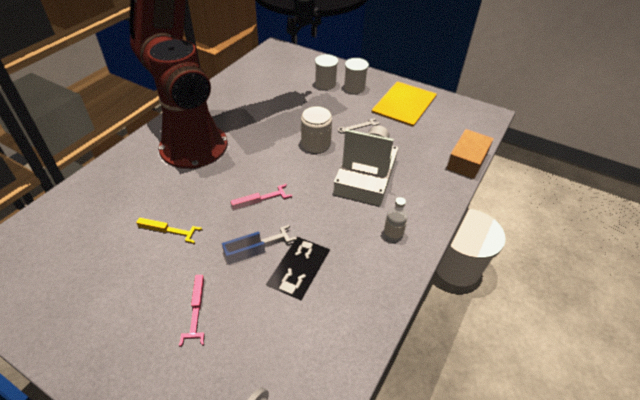

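The top view shows the valve (spindle ~(223,184), plate ~(238,165), free deck to the right, so the push is image-left). The black mat is at (382,188), with the larger clip on its right at (400,184) and the small one at (366,192). The blue rack is at (398,240), with the fork at (365,218). The pink and yellow look-alikes are elsewhere. The scene view agrees.

```bash
python3 - <<'E'
from h import *
c,im,d=load('top0')
hsv=cv2.cvtColor(im,cv2.COLOR_RGB2HSV)
P=cloud(c,d)
def rect(m,z,name):
    m=m.astype(np.uint8)*255
    cs,_=cv2.findContours(m,cv2.RETR_EXTERNAL,cv2.CHAIN_APPROX_NONE)
    for k in sorted(cs,key=cv2.contourArea)[::-1][:2]:
        if cv2.contourArea(k)<15: continue
        w=onplane(c,k.reshape(-1,2),z)[:,:2].astype(np.float32)*1000
        print(name,cv2.contourArea(k),cv2.minAreaRect(w))
U,V=np.meshgrid(np.arange(640),np.arange(400))
box=lambda a,b,e,f:(U>=a)&(U<=b)&(V>=e)&(V<=f)
rect((hsv[...,2]<45)&box(340,425,160,212),.006,'mat')
rect((hsv[...,2]>110)&box(385,413,170,200),.016,'clip')
rect((hsv[...,2]>110)&box(354,378,180,202),.016,'small')
rect((hsv[...,0]>100)&(hsv[...,0]<125)&(hsv[...,1]>110)&box(345,430,205,270),.042,'rack')
rect((np.abs(P[...,2]-.06)<.006)&box(180,295,140,235),.06,'deck')
# heights
for n,(u,v) in dict(bench=(330,220),deck=(262,190),spindle=(223,183),rackfl=(400,240)).items(): print(n,P[v,u].round(4))
m=(P[...,2]>.143)&(P[...,2]<.16)&box(170,300,130,235)
print('spindle sq',m.sum(),np.median(P[m],0))
m=(P[...,2]>.2)&(P[...,2]<.22)&box(170,300,130,235)
print('plate top',m.sum(),P[m].min(0),P[m].max(0))
E
```

```text
mat 1511.5 ((618.2510375976562, -251.05572509765625), (103.6749267578125, 184.0361328125), 5.49974250793457)
clip 153.0 ((631.5674438476562, -311.81756591796875), (48.281368255615234, 75.64219665527344), 7.026564121246338)
small 73.0 ((603.5213012695312, -196.78594970703125), (36.220458984375, 48.152618408203125), 13.372016906738281)
rack 303.0 ((452.4649658203125, -288.6239929199219), (108.1298828125, 51.24971008300781), 54.62419509887695)
deck 3688.5 ((605.2531127929688, 212.74081420898438), (161.79214477539062, 298.0283508300781), 12.524441719055176)
bench [ 0.5205 -0.09    0.0015]
deck [0.602  0.1115 0.0587]
spindle [0.6006 0.2073 0.1508]
rackfl [ 0.4538 -0.2945  0.0376]
spindle sq 81 [0.60486717 0.20679286 0.1506628 ]
plate top 142 [0.54758581 0.12782555 0.20002064] [0.69422681 0.16376628 0.21381373]
```

```bash
cat >> h.py <<'E'
from scipy.spatial.transform import Rotation as Ro
def tool(): 
    s=robot.state(); return np.array(s['position']),Ro.from_rotvec(s['tcp_rot']).as_matrix()
def plan(xyz,yang):
    """shift in tool axes (mm) and yaw (deg) to bring TCP to xyz with tool y at world angle yang (mod 180)"""
    p,R=tool(); sh=R.T@(np.array(xyz)-p)*1000
    a=np.degrees(np.arctan2(R[1,1],R[0,1])); t=(a-yang+90)%180-90
    print('tcp',p.round(4),'yang',round(a,2),'shift',sh.round(1),'yaw',round(t,2))
E
python3 - <<'E'
from h import *
p,R=tool();c=robot.camera_model('wrist')
o=-np.array(c['R']).T@np.array(c['t']);print('cam in tool',R.T@(o-p),'axis in tool\n',(np.array(c['R'])@R).round(3)); print(c['intrinsics'])
plan([.632,-.312,.27],6)
E
```

```text
cam in tool [ 0.06602898  0.00015578 -0.1187365 ] axis in tool
 [[ 0.001  1.    -0.001]
 [-0.965  0.    -0.262]
 [-0.262  0.001  0.965]]
[[287.71755206   0.         317.01575601]
 [  0.         287.71755206 202.52087778]
 [  0.           0.           1.        ]]
tcp [0.1679 0.497  0.2558] yang 71.33 shift [-698.7 -617.9  -13.6] yaw 65.33
```

servo_tool(
  moves=[-240,-212,-14,0,-240,-212,-14,0,-240,-212,-14,0,-240,-212,-14,0,-240,-212,-14,0,-240,-212,-14,0,-240,-212,-14,0,-240,-212,-14,0],
)

```text
clock: 0.77
position: [0.3284, 0.2171, 0.2704]
tcp_rot: [0.511, 3.099, -0.001]
force: [0.5, 0.5, -0.3]
width: 1.003
gripper_force: 0.0
```

servo_tool(
  moves=[-240,-212,0,20,-240,-212,0,20,-240,-212,0,20,-240,-212,0,20,-240,-212,0,20,-240,-212,0,20,-240,-212,0,20,-240,-212,0,20],
)

```text
clock: 1.43
position: [0.4882, -0.0612, 0.27]
tcp_rot: [1.043, 2.963, -0.001]
force: [0.5, 0.9, 0.3]
width: 1.0
gripper_force: 0.0
```

```bash
python3 - <<'E'
from h import *
print(robot.state()['clock']);plan([.632,-.312,.2],6)
E
```

```text
1.4333
tcp [ 0.4882 -0.0612  0.27  ] yang 51.23 shift [-269.1 -105.5   70.1] yaw 45.23
```

servo_tool(
  moves=[-268,-105,70,45,-268,-105,70,45,-268,-105,70,45,-268,-105,70,45,-268,-105,70,45,-268,-105,70,45,-268,-105,70,45,-268,-105,70,45],
)

```text
clock: 2.1
position: [0.6313, -0.3126, 0.1955]
tcp_rot: [-2.101, -2.332, 0.002]
force: [0.2, 0.1, 0.0]
width: 0.999
gripper_force: 0.0
```

```bash
python3 - <<'E'
from h import *
grab('wrist','w1.png'); plan([.632,-.312,.2],6)
E
```

```text
tcp [ 0.6307 -0.3106  0.1964] yang 6.13 shift [-1.5  1.2 -3.6] yaw 0.13
```

View pics/w1.png

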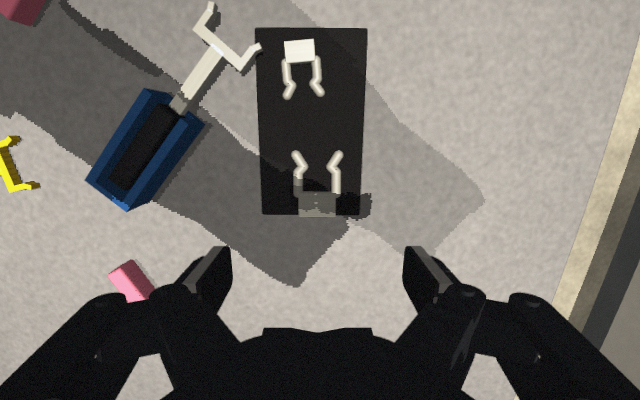

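Looking up = +y and right = +x, the larger clip has its tail at (317,203) and jaw tips at (296,153) and (338,153), with its mouth towards +y. The fork's neck leaves the rack at (200,80).

```bash
python3 - <<'E'
from h import *
c,im,d=load('w1'); P=cloud(c,d); g=im.max(2)
U,V=np.meshgrid(np.arange(640),np.arange(400))
print('mat z',P[120:140,270:290,2].mean(),'tail z',np.median(P[198:208,308:328,2]),'bench',np.median(P[250:280,310:330,2]))
m=((g>60)&(U>280)&(U<350)&(V>145)&(V<217)&(P[...,2]>.011)).astype(np.uint8)
Q=onplane(c,np.argwhere(m)[:,::-1],.016)[:,:2]
print(m.sum(),cv2.minAreaRect((Q*1000).astype(np.float32)))
m2=m.copy(); m2[:192]=0; Q2=onplane(c,np.argwhere(m2)[:,::-1],.016)[:,:2]
print('tail',cv2.minAreaRect((Q2*1000).astype(np.float32)))
ml=((g>60)&(U>280)&(U<=317)&(V>145)&(V<190));mr=((g>60)&(U<350)&(U>317)&(V>145)&(V<190))
for k in (ml,mr): print('jaw',(onplane(c,np.argwhere(k)[:,::-1],.013).mean(0)*1000).round(1))
s=(hsv:=cv2.cvtColor(im,cv2.COLOR_RGB2HSV))
# mat rectangle
mm=((g<50)&(U>250)&(U<372)&(V>24)&(V<218)).astype(np.uint8)
cs,_=cv2.findContours(mm,cv2.RETR_EXTERNAL,cv2.CHAIN_APPROX_NONE);k=max(cs,key=cv2.contourArea)
print('mat',cv2.minAreaRect((onplane(c,k.reshape(-1,2),.006)[:,:2]*1000).astype(np.float32)))
crop=cv2.resize(im[140:222,270:380],None,fx=6,fy=6,interpolation=cv2.INTER_NEAREST); cv2.imwrite('pics/w1c.png',crop[:,:,::-1])
E
```

```text
mat z 0.008563092771226659 tail z 0.01723823960725493 bench 0.0010444845096538036
1787 ((630.64892578125, -306.72637939453125), (51.54530715942383, 70.9759521484375), 6.023501873016357)
tail ((632.9749145507812, -328.68902587890625), (49.02751922607422, 26.790109634399414), 6.045544147491455)
jaw [ 609.6 -293.7   13. ]
jaw [ 647.9 -289.8   13. ]
mat ((617.9163208007812, -250.44863891601562), (109.89181518554688, 189.43019104003906), 5.889250755310059)
```

View pics/w1c.png

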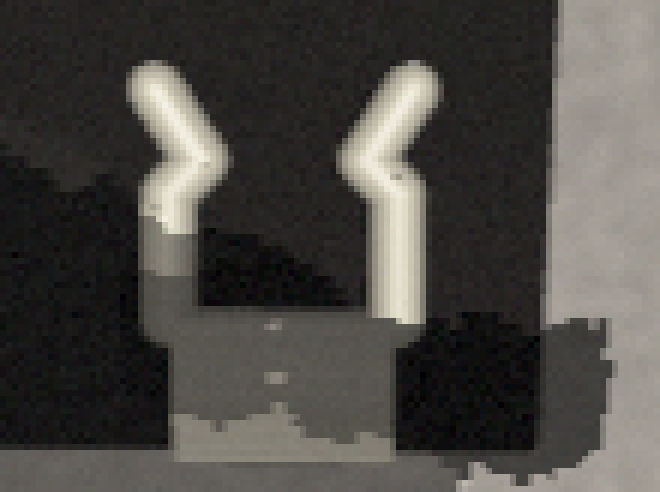

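```bash
python3 - <<'E'
from h import *
plan([.6337,-.3354,.06],6.0)
E
```

```text
tcp [ 0.6307 -0.3106  0.1964] yang 6.13 shift [-25.2   0.8 136.3] yaw 0.13
```

servo_tool(
  moves=[-25,1,40,0,-25,1,80,0,-25,1,110,0,-25,1,130,0,-25,1,134,0,-25,1,134,0,-25,1,134,0,-25,1,134,0],
  grip=54,
  newtons=40,
)

```text
clock: 2.82
position: [0.6357, -0.3325, 0.0689]
tcp_rot: [2.092, 2.339, 0.001]
force: [0.3, 0.1, 0.2]
width: 0.631
gripper_force: 0.0
```

```bash
python3 - <<'E'
from h import *
plan([.6337,-.3354,.034],6.0)
E
```

```text
tcp [ 0.6357 -0.3325  0.0689] yang 6.37 shift [-2.6 -2.4 34.9] yaw 0.37
```

servo_tool(
  moves=[-2.5,-2.5,15,0,-2.5,-2.5,28,0,-2.5,-2.5,33,0,-2.5,-2.5,35,0,-2.5,-2.5,35,0,-2.5,-2.5,35,0,-2.5,-2.5,35,0,-2.5,-2.5,35,0],
)

```text
clock: 3.48
position: [0.6327, -0.335, 0.0319]
tcp_rot: [2.095, 2.34, 0.0]
force: [-0.2, 0.6, 0.1]
width: 0.634
gripper_force: 0.0
```

```bash
python3 - <<'E'
from h import *
c,im,d=grab('wrist','w2.png');plan([.6337,-.3354,.032],6.0)
P=cloud(c,d)
E
```

```text
tcp [ 0.6326 -0.3351  0.0318] yang 6.34 shift [-0.5  1.1 -0.2] yaw 0.34
```

View pics/w2.png

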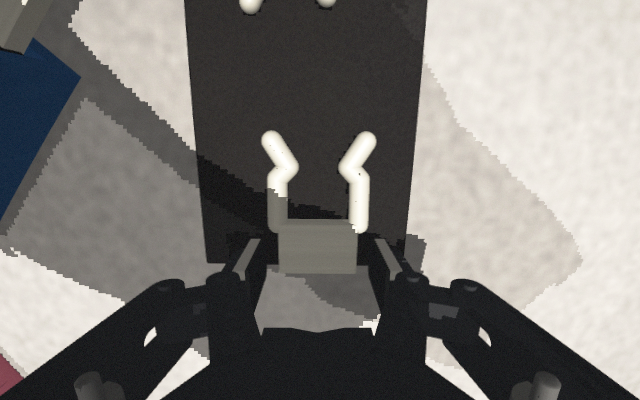

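The tail (277–357, 222–273) sits centred between the pads; there is no contact yet. I lower gently and then close.

servo_tool(
  moves=[0,0.5,1,0,0,0.5,2,0,0,0.5,3,0,0,0.5,3,0,0,0.5,3,0,0,0.5,3,0,0,0.5,3,0,0,0.5,3,0],
)

```text
clock: 4.2
position: [0.6328, -0.3348, 0.0283]
tcp_rot: [2.095, 2.341, 0.0]
force: [-0.8, -1.5, 0.3]
width: 0.635
gripper_force: 0.0
```

servo_tool(
  moves=[0,0,0,0,0,0,0,0,0,0,0,0,0,0,0,0,0,0,0,0,0,0,0,0,0,0,0,0,0,0,0,0],
  grip=36,
)

```text
clock: 4.87
position: [0.6335, -0.3354, 0.0298]
tcp_rot: [2.094, 2.339, 0.0]
force: [-0.1, 0.5, 9.1]
width: 0.458
gripper_force: 45.7
```

servo_tool(
  moves=[0,0,-10,0,0,0,-40,0,0,0,-80,0,0,0,-110,0,40,0,-110,0,80,0,-110,0,120,0,-110,0,160,0,-110,0],
)

```text
clock: 5.53
position: [0.6145, -0.1744, 0.1389]
tcp_rot: [2.096, 2.34, 0.0]
force: [-0.0, -0.0, -0.4]
width: 0.455
gripper_force: 40.6
```

servo_tool(
  moves=[40,0,0,0,80,0,0,0,120,0,0,-2,150,0,0,-4,170,0,0,-6,180,0,0,-6,180,0,0,-6,180,0,0,-6],
)

```text
clock: 6.2
position: [0.5955, 0.0026, 0.1386]
tcp_rot: [1.97, 2.446, -0.0]
force: [0.2, 0.2, -1.0]
width: 0.453
gripper_force: 40.6
```

```bash
python3 - <<'E'
from h import *
c,im,d=grab('wrist','w3.png');plan([.6332,.0799,.11],12.5)
E
```

```text
tcp [0.5956 0.002  0.1385] yang 12.24 shift [68.2 53.3 28.4] yaw -0.26
```

View pics/w3.png

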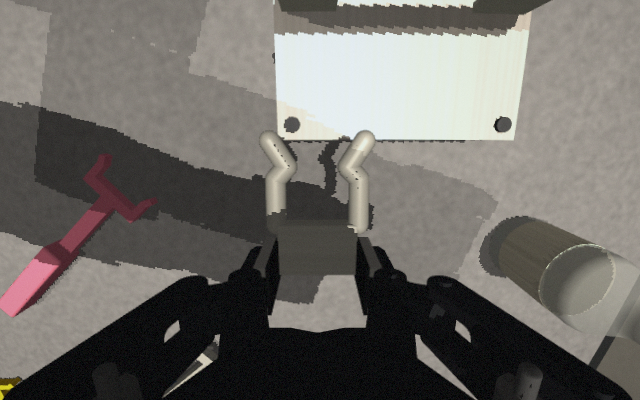

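The clip is held well. The deck's front edge runs along row ~138 from (279,138) to (514,138); the plate is at the top.

```bash
python3 - <<'E'
from h import *
c,im,d=load('w3'); g=im.min(2).astype(int)
# front edge: in columns, bottommost bright pixel, rows 100..150
L=[];
for u in list(range(384,490,4)):
    col=g[110:150,u]; k=np.argmax(-(np.diff(col))); L.append((u,110+k+.5))
L=np.array(L); w=onplane(c,L,.06)[:,:2]
f=cv2.fitLine(w.astype(np.float32),cv2.DIST_HUBER,0,1e-4,1e-4).ravel(); print('front',f, L[::6])
def side(lo,hi,sgn):
    S=[]
    for v in range(50,130,4):
        row=g[v,lo:hi]; k=np.argmax(sgn*np.diff(row)); S.append((lo+k+.5,v))
    w=onplane(c,np.array(S),.06)[:,:2]; f=cv2.fitLine(w.astype(np.float32),cv2.DIST_HUBER,0,1e-4,1e-4).ravel(); print(np.degrees(np.arctan2(f[1],f[0])),S[::6]); return f
l=side(262,290,1); r=side(505,540,-1)
print('front ang',np.degrees(np.arctan2(f[1],f[0])))
def X(a,b):
    A=np.c_[a[:2],-b[:2]]; s=np.linalg.solve(A,b[2:]-a[2:]); return a[2:]+a[:2]*s[0]
cl,cr=X(f,l),X(f,r); print(cl,cr,np.linalg.norm(cl-cr))
mid=(cl+cr)/2; e=(cr-cl)/np.linalg.norm(cr-cl); ax=np.array([-e[1],e[0]]) 
print('mid',mid,'x axis',np.degrees(np.arctan2(ax[1],ax[0])),'spindle',mid+.15*ax,'deck_front',mid+.055*ax)
E
```

```text
front [0.97527546 0.22099282 0.66336244 0.07575296] [[384.  139.5]
 [408.  139.5]
 [432.  139.5]
 [456.  139.5]
 [480.  139.5]]
-77.39904 [(np.float64(274.5), 50), (np.float64(275.5), 74), (np.float64(275.5), 98), (np.float64(276.5), 122)]
-77.42654 [(np.float64(526.5), 50), (np.float64(522.5), 74), (np.float64(519.5), 98), (np.float64(515.5), 122)]
front ang 12.767351
[0.5579791  0.05187359] [0.7150736  0.08747046] 0.16107704
mid [0.63652635 0.06967203] x axis 102.76735 spindle [0.6033774  0.21596336] deck_front [0.62437177 0.12331218]
```

```bash
python3 - <<'E'
from h import *
c,im,d=load('w3');P=cloud(c,d);g=im.min(2).astype(int)
print('deck z',np.median(P[100:130,400:480,2]),'bench z',np.median(P[160:200,410:460,2]))
m=(np.abs(P[...,2]-.06)<.01); q=P[m&(np.arange(640)>384)&(np.arange(640)<490)]; print('edge by depth: rel mid along axis',np.percentile((q[:,:2]-[.6365,.0697])@[-.221,.9753],[0,1,3]))
z=.1385-.0298+.016
for uv in [(317,273),(268,132),(368,132)]: print('clip',uv,onplane(c,[uv],z))
c,im,d=load('top0');P=cloud(c,d)
# plate edge rays and deck right edge in top view
hsv=cv2.cvtColor(im,cv2.COLOR_RGB2HSV)[...,2]
for (u,v) in [(223,183)]: print('spindle patch',onplane(c,[(u,v)],.152))
for v in (175,185,195,205): 
    row=hsv[v].astype(int); k=270+np.argmin(np.diff(row[270:295])); print(v,k,onplane(c,[(k+.5,v)],.06), row[272:292])
crop=cv2.resize(im[130:240,165:300],None,fx=5,fy=5,interpolation=cv2.INTER_NEAREST); cv2.imwrite('pics/t0c.png',crop[:,:,::-1])
E
```

```text
deck z 0.061192081999434864 bench z 0.0011236454300735388
edge by depth: rel mid along axis [0.00026963 0.00103562 0.00299066]
clip (317, 273) [[ 0.59742198 -0.00425944  0.1247    ]]
clip (268, 132) [[0.56090882 0.05971214 0.1247    ]]
clip (368, 132) [[0.60479965 0.06930877 0.1247    ]]
spindle patch [[0.60033024 0.20706626 0.152     ]]
175 276 [[0.64727764 0.06914658 0.06      ]] [164 163 164 155 122  70  67 100 111 112 114 113 110 110 109 109 108 108
 109 111]
185 278 [[0.61662163 0.06278705 0.06      ]] [164 164 164 164 164 161 137  81  66  95 110 112 113 112 111 110 111 110
 109 109]
195 280 [[0.58624034 0.05648521 0.06      ]] [164 162 164 163 164 164 165 163 144  87  60  87 107 110 109 107 108 109
 109 109]
205 282 [[0.55612956 0.05024019 0.06      ]] [158 158 152 142 132 125 115 106  93  83  70  56  56  80 106 110 108 109
 108 110]
```

View pics/t0c.png

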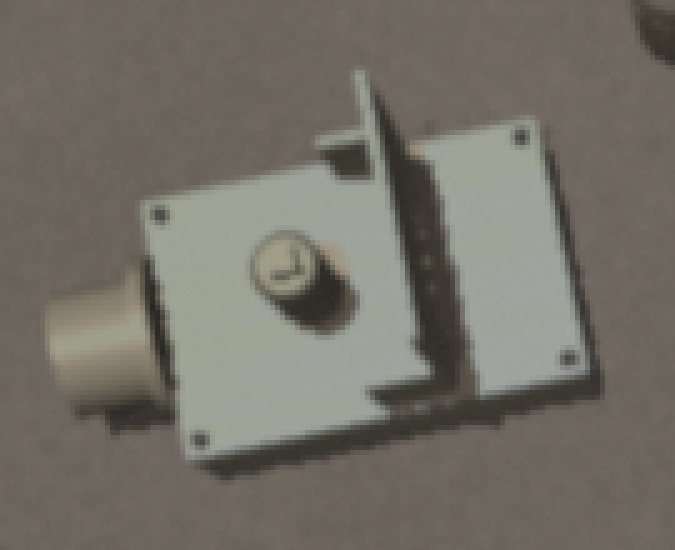

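```bash
python3 - <<'E'
from h import *
plan([.6380,.0629,.115],12.6);print(robot.state()['force'])
E
```

```text
tcp [0.5956 0.002  0.1385] yang 12.24 shift [50.5 54.3 23.4] yaw -0.36
[ 0.18928913  0.38009108 -0.96693925]
```

servo_tool(
  moves=[20,30,0,0,40,54,0,0,50.5,54.3,0,0,50.5,54.3,10,0,50.5,54.3,23,0,50.5,54.3,23,0,50.5,54.3,23,0,50.5,54.3,23,0],
)

```text
clock: 6.92
position: [0.6375, 0.0627, 0.1155]
tcp_rot: [1.972, 2.446, -0.0]
force: [0.7, 0.0, -0.8]
width: 0.455
gripper_force: 40.8
```

```bash
python3 - <<'E'
from h import *
c,im,d=grab('wrist','w4.png');plan([.6380,.0629,.085],12.6);print(robot.state()['force'])
E
```

```text
tcp [0.6377 0.063  0.1158] yang 12.25 shift [-0.1  0.2 30.8] yaw -0.35
[ 0.15802508  0.14531366 -0.14191781]
```

View pics/w4.png

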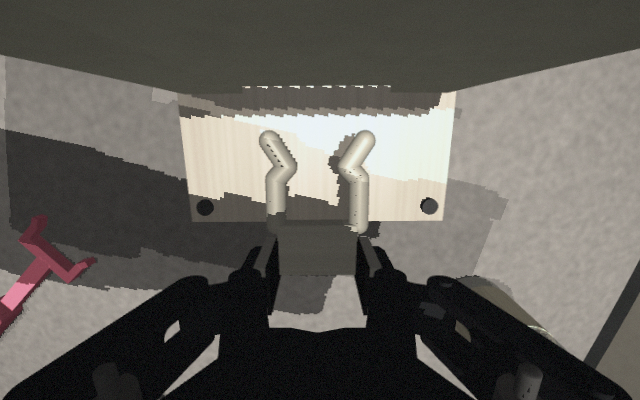

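The clip (centre u≈317) is centred on the deck (front edge u 191–444), in front of the plate. I lower it.

servo_tool(
  moves=[0,0,10,0,0,0,18,0,0,0,23,0,0,0,26,0,0,0,28,0,0,0,29,0,0,0,30,0,0,0,30,0],
)

```text
clock: 7.63
position: [0.6376, 0.0641, 0.0853]
tcp_rot: [1.97, 2.447, 0.0]
force: [-0.7, 0.9, -1.7]
width: 0.454
gripper_force: 40.8
```

servo_tool(
  moves=[0,0,0.5,0,0,0,1,0,0,0,1.3,0,0,0,1.5,0,0,0,1.5,0,0,0,1.5,0,0,0,1.5,0,0,0,1.5,0],
)

```text
clock: 8.3
position: [0.6376, 0.064, 0.0839]
tcp_rot: [1.97, 2.447, 0.0]
force: [-0.4, -0.1, -0.3]
width: 0.453
gripper_force: 41.2
```

servo_tool(
  moves=[0,0,0.5,0,0,0,1,0,0,0,1,0,0,0,1,0,0,0,1,0,0,0,1,0,0,0,1,0,0,0,1,0],
)

```text
clock: 8.97
position: [0.6376, 0.064, 0.0838]
tcp_rot: [1.97, 2.447, 0.001]
force: [-2.8, -0.7, 8.5]
width: 0.452
gripper_force: 43.8
```

servo_tool(
  moves=[0,0,0,0,0,0,0,0,0,0,0,0,0,0,0,0,0,0,0,0,0,0,-10,0,0,0,-30,0,0,0,-60,0],
  grip=56,
)

```text
clock: 9.63
position: [0.6358, 0.064, 0.1417]
tcp_rot: [-1.968, -2.444, 0.004]
force: [0.0, -0.1, 0.5]
width: 0.656
gripper_force: 0.0
```

```bash
python3 - <<'E'
from h import *
c,im,d=grab('wrist','w5.png');P=cloud(c,d);print(robot.state()['width'])
c2,im2,d2=load('w1')
plan([.5,-.22,.2],54.6)
# fork in rack from w1: whitish neck/fork, height .013-.03
P2=cloud(c2,d2);hsv=cv2.cvtColor(im2,cv2.COLOR_RGB2HSV)
U,V=np.meshgrid(np.arange(640),np.arange(400))
m=((hsv[...,2]>120)&(P2[...,2]>.010)&(P2[...,2]<.035)&(U>165)&(U<262)&(V<120)&(hsv[...,1]<60)).astype(np.uint8)
n,lab,st,ce=cv2.connectedComponentsWithStats(m);i=1+np.argmax(st[1:,4]);m=lab==i;print(st[i])
q=onplane(c2,np.argwhere(m)[:,::-1],.023)[:,:2]
r=(hsv[...,0]>100)&(hsv[...,0]<125)&(hsv[...,1]>110)&(U<215)&(V>80)&(V<215)
qr=onplane(c2,np.argwhere(r)[:,::-1],.042)[:,:2];print('rack',cv2.minAreaRect((qr*1000).astype(np.float32)))
for a in (54.6,56,58): 
    e=np.array([np.cos(np.radians(a)),np.sin(np.radians(a))]);s=q@e;t=q@[-e[1],e[0]]
    k=s<s.max()-.035
    print(a,'along',s.min(),s.max(),'lat fork',t[~k].min(),t[~k].max(),'neck',t[k].min(),t[k].max())
np.save('pics/q.npy',q)
v=np.zeros_like(im2);v[m]=255;v[r]=(0,0,255)
cv2.imwrite('pics/mask.png',np.hstack([im2[0:230,80:290],v[0:230,80:290]])[:,:,::-1])
crop=cv2.resize(np.vstack([im2[0:220,80:290],im[0:220,215:425]]),None,fx=1.3,fy=1.3);
E
```

```text
0.6557154474306562
tcp [0.6395 0.064  0.1495] yang 12.34 shift [-247.7 -196.7  -51.2] yaw -42.26
[ 178    1   84   99 1898]
rack ((460.899658203125, -288.70574951171875), (122.34490203857422, 61.997196197509766), 55.02959442138672)
54.6 along 0.09558076050133944 0.1806082968326176 lat fork -0.566773273139716 -0.5059615930657622 neck -0.5436195170083087 -0.5291874379786028
56 along 0.08249071348606767 0.1675194549499972 lat fork -0.5709650621376738 -0.5101693625269491 neck -0.5464721008736393 -0.5318359874908613
58 along 0.06361089146817624 0.14945453555961172 lat fork -0.5763614365027314 -0.5156515220839872 neck -0.5507209114332725 -0.5344489371722494
```

```bash
python3 - <<'E'
from h import *
a=cv2.imread('pics/mask.png');b=cv2.imread('pics/w5.png')
h=np.zeros((600,640,3),np.uint8);h[:230,:420]=a;h[232:600]=b[:368]
cv2.imwrite('pics/comb.png',h)
E
```

```text
(no output)
```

View pics/comb.png

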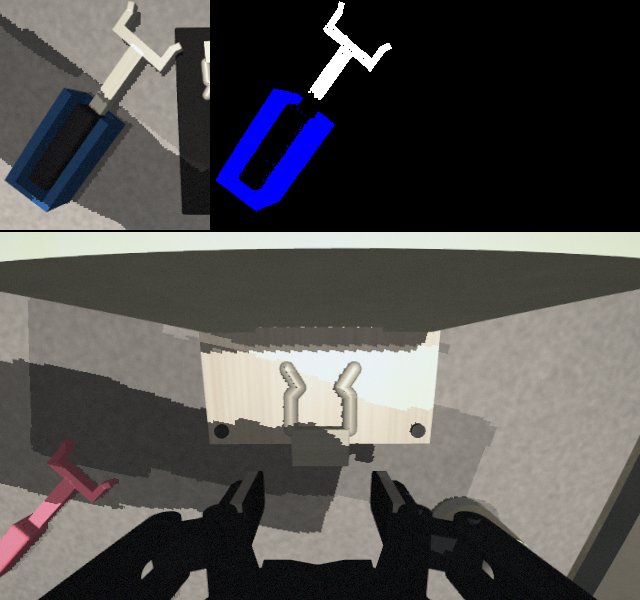

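The clip lies released and flat on the deck, centred, mouth towards the plate. The mask cleanly isolates the fork (width 60.8 mm versus 61 expected, axis 54.6°). Next I take the neck.

servo_tool(
  moves=[-31,-24,-10,0,-62,-48,-10,7,-93,-73,-10,14,-125,-98,-10,21,-157,-123,0,28,-189,-148,10,35,-220,-172,20,42,-246,-193,29,47.7],
  grip=50,
)

```text
clock: 10.35
position: [0.5005, -0.2198, 0.1142]
tcp_rot: [2.795, 1.431, 0.001]
force: [0.7, -0.8, -0.6]
width: 0.59
gripper_force: 0.0
```

```bash
python3 - <<'E'
from h import *
robot.grab_frame('wrist');robot.grab_frame('wrist')
c,im,d=grab('wrist','w6.png');plan([.5036,-.2173,.06],144.6)
P=cloud(c,d);hsv=cv2.cvtColor(im,cv2.COLOR_RGB2HSV)
m=((hsv[...,2]>90)&(P[...,2]>.014)&(P[...,2]<.035)&(hsv[...,1]<60)).astype(np.uint8)
n,lab,st,ce=cv2.connectedComponentsWithStats(m);i=1+np.argmax(st[1:,4]);m=lab==i;print(st[i])
q=onplane(c,np.argwhere(m)[:,::-1],.023)[:,:2]
for a in (53.6,54.6,55.6): 
    e=np.array([np.cos(np.radians(a)),np.sin(np.radians(a))]);s=q@e;t=q@[-e[1],e[0]]
    k=s<s.max()-.035
    print(a,'along',s.min(),s.max(),'lat fork',t[~k].min(),t[~k].max(),'neck',t[k].min(),t[k].max())
v=im.copy();v[m]=(255,0,0);cv2.imwrite('pics/w6m.png',v[:,:,::-1])
E
```

```text
tcp [ 0.5004 -0.2195  0.1139] yang -35.61 shift [ 3.7  1.3 53.9] yaw -0.21
[ 275  116   87  135 3361]
53.6 along 0.088930574416667 0.1907082822285589 lat fork -0.5633885272489699 -0.5030986283926666 neck -0.5422013116834717 -0.5277910575764632
54.6 along 0.07958597964516761 0.1809249344305747 lat fork -0.5665966239119314 -0.5062702167354359 neck -0.5436730825907669 -0.5300142829975639
55.6 along 0.07008545470859946 0.17171253467111852 lat fork -0.5696321297545047 -0.5092875902658379 neck -0.5459909328614371 -0.5315686134770076
```

View pics/w6m.png

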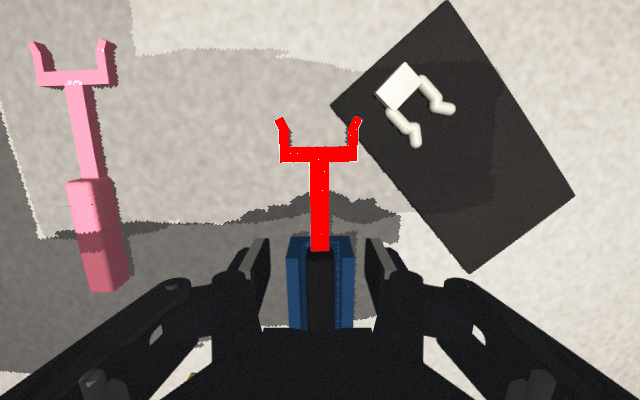

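The mask covers the steel fork in the rack (tips (281,118)/(359,118), neck to (320,250)), confirming its pose. I descend.

servo_tool(
  moves=[3.7,1.3,30,0,3.7,1.3,60,0,3.7,1.3,75,0,3.7,1.3,80,0,3.7,1.3,82,0,3.7,1.3,83,0,3.7,1.3,83,0,3.7,1.3,83,0],
  grip=40,
)

```text
clock: 11.17
position: [0.5057, -0.2155, 0.032]
tcp_rot: [2.789, 1.442, 0.002]
force: [-0.7, 0.2, 0.2]
width: 0.469
gripper_force: 0.0
```

servo_tool(
  moves=[0,0,0,0,0,0,0,0,0,0,0,0,0,0,0,0,0,0,0,0,0,0,0,0,0,0,0,0,0,0,0,0],
  grip=8,
  newtons=50,
)

```text
clock: 11.83
position: [0.5051, -0.2154, 0.0311]
tcp_rot: [2.791, 1.441, 0.001]
force: [1.6, 0.6, 5.6]
width: 0.147
gripper_force: 52.3
```

servo_tool(
  moves=[0,0,-10,0,0,0,-25,0,0,0,-40,0,0,0,-55,0,0,0,-65,0,0,0,-70,0,0,0,-70,0,0,0,-70,0],
  newtons=80,
)

```text
clock: 12.5
position: [0.5045, -0.2151, 0.1005]
tcp_rot: [-2.791, -1.442, 0.0]
force: [0.0, 0.3, -1.4]
width: 0.135
gripper_force: 80.6
```

servo_tool(
  moves=[30,-12,0,0,60,-24,0,0,90,-36,0,0,110,-44,0,0,120,-46,0,0,120,-46,20,0,120,-46,40,0,120,-46,50,0],
)

```text
clock: 13.17
position: [0.5353, -0.0905, 0.0484]
tcp_rot: [-2.789, -1.441, 0.004]
force: [-1.1, -0.2, -2.1]
width: 0.137
gripper_force: 80.6
```

```bash
python3 - <<'E'
from h import *
robot.grab_frame('scene');plan([.5369,-.0904,.027],144.6);s=robot.state();print(s['force'],s['width'])
c,im,d=grab('scene','s7.png');cv2.imwrite('pics/s7c.png',cv2.resize(im[130:330,180:420],None,fx=3,fy=3)[:,:,::-1])
E
```

```text
tcp [ 0.5344 -0.0904  0.0472] yang -35.38 shift [ 1.5  2.1 20.2] yaw 0.02
[-1.92941774 -0.58391441 -3.48224597] 0.13631369834531518
```

View pics/s7c.png

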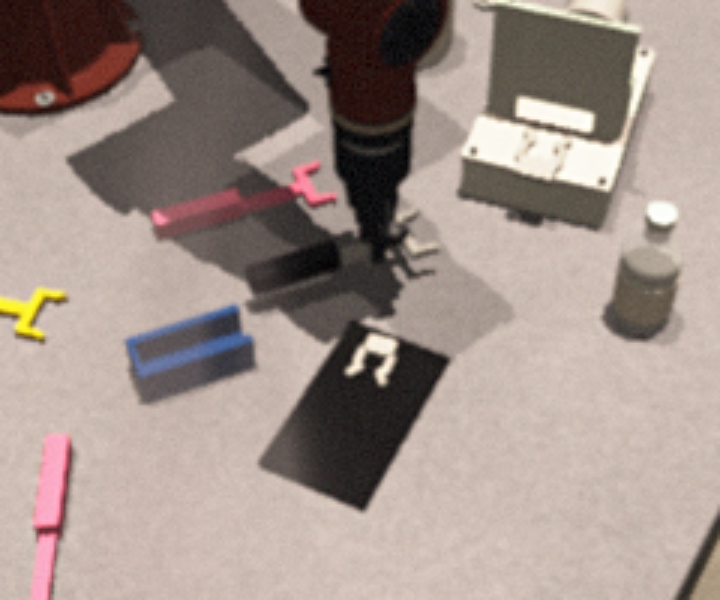

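The tool is out of the rack and level, over free bench. The clip is on the deck before the slot. I lower the tool.

servo_tool(
  moves=[0,0,5,0,0,0,10,0,0,0,14,0,0,0,17,0,0,0,19,0,0,0,20,0,0,0,20,0,0,0,20,0],
)

```text
clock: 13.93
position: [0.5367, -0.0908, 0.0309]
tcp_rot: [2.791, 1.442, 0.0]
force: [-0.3, 0.2, -2.4]
width: 0.139
gripper_force: 80.6
```

servo_tool(
  moves=[0,0,1,0,0,0,2,0,0,0,3,0,0,0,4,0,0,0,4.5,0,0,0,4.5,0,0,0,4.5,0,0,0,4.5,0],
)

```text
clock: 14.6
position: [0.5367, -0.0908, 0.0263]
tcp_rot: [2.791, 1.442, -0.0]
force: [-0.1, 0.3, -1.6]
width: 0.137
gripper_force: 80.6
```

servo_tool(
  moves=[0,0,1,0,0,0,1.5,0,0,0,2,0,0,0,2.5,0,0,0,2.5,0,0,0,2.5,0,0,0,2.5,0,0,0,2.5,0],
)

```text
clock: 15.27
position: [0.5368, -0.0908, 0.0255]
tcp_rot: [2.791, 1.441, 0.001]
force: [-6.2, 1.6, 22.1]
width: 0.136
gripper_force: 94.2
```

servo_tool(
  moves=[0,0,-2,0,0,0,-2,0,0,0,-2,0,0,0,-2,0,0,0,-2,0,0,0,-20,0,0,0,-50,0,-30,0,-80,0],
  grip=50,
)

```text
clock: 15.93
position: [0.5208, -0.1124, 0.1035]
tcp_rot: [-2.787, -1.446, -0.001]
force: [0.5, -1.1, 0.4]
width: 0.583
gripper_force: 0.0
```

servo_tool(
  moves=[-30,0,0,0,-54,0,0,0,-54,0,0,0,-54,0,0,0,-54,0,0,0,-54,0,0,0,-54,0,0,0,-54,0,0,0],
)

```text
clock: 16.6
position: [0.4886, -0.1582, 0.1031]
tcp_rot: [-2.79, -1.443, 0.0]
force: [-0.1, 0.7, -0.2]
width: 0.587
gripper_force: 0.0
```

```bash
python3 - <<'E'
from h import *
c,im,d=grab('wrist','w8.png');plan([.5,-.15,.1],144.6)
P=cloud(c,d);hsv=cv2.cvtColor(im,cv2.COLOR_RGB2HSV)
m=((P[...,2]>.0075)&(P[...,2]<.02)&(hsv[...,1]<60)).astype(np.uint8)
n,lab,st,ce=cv2.connectedComponentsWithStats(m)
for i in range(1,n):
    if st[i,4]<300: continue
    mm=lab==i
    q=onplane(c,np.argwhere(mm)[:,::-1],.011)[:,:2]
    print(st[i],q.mean(0))
    for a in (53.6,54.6,55.6): 
        e=np.array([np.cos(np.radians(a)),np.sin(np.radians(a))]);s=q@e;t=q@[-e[1],e[0]]
        k=s<s.max()-.035
        if k.any(): print(a,'along',s.min(),s.max(),'fork',t[~k].min(),t[~k].max(),'neck',t[k].min(),t[k].max())
E
```

```text
tcp [ 0.4886 -0.1583  0.1031] yang -35.31 shift [13.3  4.5  3.1] yaw 0.09
[ 271    0   94  158 4220] [ 0.54882217 -0.07363796]
53.6 along 0.20620939097886826 0.3089107729805895 fork -0.5150608066558724 -0.4545465316943292 neck -0.4959218079386215 -0.47699697153325055
54.6 along 0.19785313136630564 0.29992117180848266 fork -0.5203543106953016 -0.4598181209881553 neck -0.49946431724589135 -0.48052935467266167
55.6 along 0.18943660377328256 0.29169536471782365 fork -0.5254893097709076 -0.46494964522797017 neck -0.5028546848837085 -0.4839091809879429
[ 433  126   90   89 2867] [ 0.60386628 -0.19156679]
53.6 along 0.16512279317923215 0.23075181211551177 fork -0.6406558851342907 -0.570121218537545 neck -0.6377622484004988 -0.5814604048672952
54.6 along 0.1545605668558388 0.22051661399585798 fork -0.6440832468792074 -0.5739815479291535 neck -0.6410288851458064 -0.5847783755861797
55.6 along 0.14393781444972495 0.2102868117732418 fork -0.6473144146277502 -0.5776670369809785 neck -0.6441002582829122 -0.5879182171469853
```

View pics/w8.png

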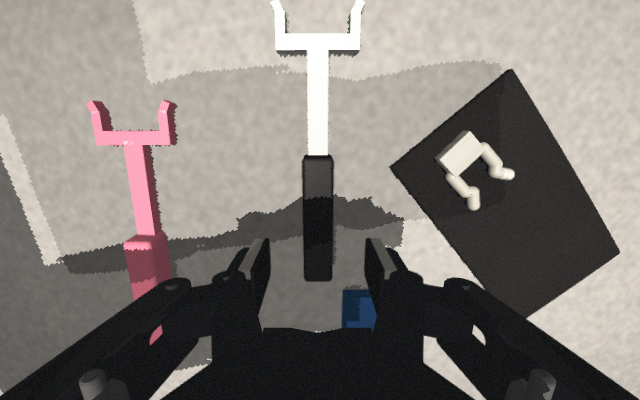

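The tool lies flat, with its handle at (318,155–280), aligned with the gripper. I take it by the handle.

servo_tool(
  moves=[-4,0,25,0,-4,0,50,0,-4,0,65,0,-4,0,72,0,-4,0,75,0,-4,0,75,0,-4,0,75,0,-4,0,75,0],
)

```text
clock: 17.32
position: [0.4868, -0.1624, 0.0292]
tcp_rot: [2.79, 1.441, 0.002]
force: [0.2, 0.3, -0.4]
width: 0.584
gripper_force: 0.0
```

servo_tool(
  moves=[0,0,0,0,0,0,0,0,0,0,0,0,0,0,0,0,0,0,0,0,0,0,0,0,0,0,0,0,0,0,0,0],
  grip=14,
  newtons=80,
)

```text
clock: 17.98
position: [0.4865, -0.1623, 0.0291]
tcp_rot: [2.79, 1.441, 0.001]
force: [-1.6, 0.9, 7.8]
width: 0.239
gripper_force: 79.1
```

```bash
python3 - <<'E'
from h import *
c,im,d=load('w5'); X=np.array([-.2181,.9759]);Y=np.array([-.9759,-.2181]);S=np.array([.6034,.2160])
for uv in [(292,233),(349,233),(282,132),(360,132),(209,211),(431,211)]:
    p=onplane(c,[uv],.06 if uv[1]==211 else .07)[0,:2]; print(uv,p.round(4),'valve',((p-S)@X).round(4),((p-S)@Y).round(4))
c,im,d=load('w3');P=cloud(c,d); m=(P[...,2]>.03)&(P[...,2]<.2); m[:, :470]=0; m[:210]=0; print('flask',P[m].min(0),np.median(P[m],0))
T=S-.334*X; print(T); plan([T[0],T[1],.15],12.6)
E
```

```text
(292, 233) [0.6203 0.0528] valve -0.163 0.0191
(349, 233) [0.6597 0.0615] valve -0.1631 -0.0212
(282, 132) [0.6006 0.1196] valve -0.0935 0.0237
(360, 132) [0.6498 0.1304] valve -0.0936 -0.0266
(209, 211) [0.5574 0.0524] valve -0.1496 0.0806
(431, 211) [0.7162 0.0874] valve -0.1501 -0.082
flask [ 0.63685626 -0.02820865  0.030035  ] [0.77017394 0.01371538 0.10449189]
[ 0.6762454 -0.1099506]
tcp [ 0.4865 -0.1623  0.0291] yang -35.36 shift [ 152.5  124.6 -120.7] yaw -47.96
```

servo_tool(
  moves=[0,0,-15,0,0,0,-40,-6,0,0,-70,-13,0,0,-95,-20,0,0,-110,-27,20,20,-120,-34,45,40,-121,-41,70,60,-121,-48],
)

```text
clock: 18.65
position: [0.5769, -0.1399, 0.1508]
tcp_rot: [1.956, 2.455, 0.001]
force: [1.2, -0.8, -2.3]
width: 0.237
gripper_force: 78.8
```

```bash
python3 - <<'E'
from h import *
s=robot.state();print(s['force'],s['width']); plan([.67625,-.10995,.15],12.6)
E
```

```text
[ 1.19978143 -0.76276859 -2.27810647] 0.23748995524647643
tcp [ 0.5769 -0.1399  0.1508] yang 12.91 shift [  7.  103.5   1. ] yaw 0.31
```

servo_tool(
  moves=[2,35,0,0,5,70,0,0,7,98,0,0,7,103.5,5,0,7,103.5,25,0,7,103.5,45,0,7,103.5,54,0,7,103.5,54,0],
)

```text
clock: 19.32
position: [0.6728, -0.1099, 0.0926]
tcp_rot: [-1.961, -2.449, 0.003]
force: [-1.5, -0.6, -2.0]
width: 0.238
gripper_force: 79.1
```

```bash
python3 - <<'E'
from h import *
robot.grab_frame('wrist')
c,im,d=grab('wrist','w9.png'); plan([.67625,-.10995,.0905],12.6);P=cloud(c,d)
X=np.array([-.2181,.9759]);Y=np.array([-.9759,-.2181]);S=np.array([.6034,.2160])
p=P.copy(); vx=(P[...,:2]-S)@X; vy=(P[...,:2]-S)@Y
m=(P[...,2]>.05)&(P[...,2]<.09)&(np.abs(vy)<.09)&(vx<-.08)&(vx>-.34); m[260:]=0
for a in np.arange(-.33,-.09,.02):
    k=m&(vx>=a)&(vx<a+.02)
    if k.sum()>20: print(round(a,2),k.sum(),'z',np.percentile(P[k][:,2],[5,50,95]).round(4),'y',vy[k].min().round(4),vy[k].max().round(4))
v=np.zeros((600,640,3),np.uint8);v[:400]=im;cv2.imwrite('pics/w9v.png',im[:,:,::-1])
E
```

```text
tcp [ 0.6747 -0.1104  0.0956] yang 12.62 shift [0.1 1.6 5.1] yaw 0.02
-0.33 549 z [0.0768 0.0843 0.0897] y -0.0214 0.0256
-0.31 60 z [0.0887 0.0896 0.09  ] y -0.0091 0.013
-0.29 1104 z [0.0762 0.0774 0.089 ] y -0.0087 0.013
-0.27 1370 z [0.0762 0.0773 0.0783] y -0.0043 0.0091
-0.25 1561 z [0.0762 0.0773 0.0784] y -0.0045 0.0093
-0.23 1465 z [0.0686 0.0771 0.0784] y -0.0256 0.0306
```

View pics/w9v.png

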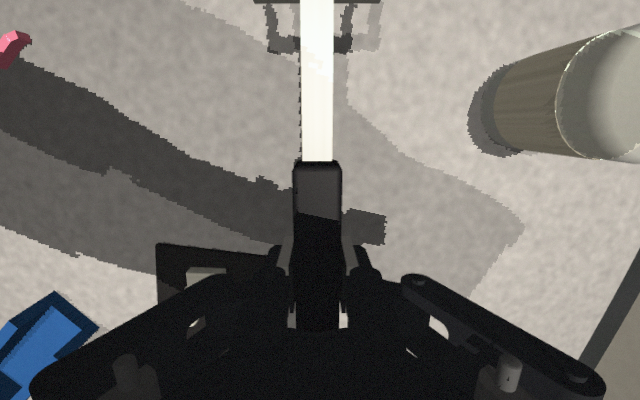

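The fork is held level (neck top 77 mm) pointing at the valve, about 3 mm off-centre to valve +y. I correct, lower and advance.

servo_tool(
  moves=[0,3,2,0,0,3,3.5,0,0,3,3.5,0,0,3,3.5,0,0,3,3.5,0,0,3,3.5,0,5,3,3.5,0,10,3,3.5,0],
  newtons=100,
)

```text
clock: 20.08
position: [0.6756, -0.0997, 0.0918]
tcp_rot: [-1.964, -2.452, -0.0]
force: [-0.8, -0.0, -2.1]
width: 0.231
gripper_force: 102.0
```

```bash
cat >> h.py <<'E'
X=np.array([-.2181,.9759]);Y=np.array([-.9759,-.2181]);S=np.array([.6034,.2160])
def look(n):
    c,im,d=grab('wrist',n); P=cloud(c,d);vx=(P[...,:2]-S)@X; vy=(P[...,:2]-S)@Y
    p,R=tool();s=robot.state();print('tcp valve',((p[:2]-S)@X).round(4),((p[:2]-S)@Y).round(4),p[2].round(4),'force valve x',(s['force'][:2]@X).round(1),s['force'].round(1),s['clock'])
    m=(P[...,2]>.064)&(P[...,2]<.085)&(np.abs(vy)<.07)&(vx>-.30)&(vx<-.079)
    for a in np.arange(-.29,-.07,.01):
        k=m&(vx>=a)&(vx<a+.01)
        if k.sum()>20:
            # runs of y
            y=np.sort(vy[k]);g=np.where(np.diff(y)>.004)[0];st=np.r_[0,g+1];en=np.r_[g,len(y)-1]
            print(round(a,2),k.sum(),'z',np.percentile(P[k][:,2],[10,50,90]).round(4),[(int(1e4*y[i]),int(1e4*y[j])) for i,j in zip(st,en)])
    return im
E
python3 - <<'E'
from h import *
look('w10.png')
E
```

```text
tcp valve -0.3225 -0.0016 0.0918 force valve x 1.2 [ 0.4  1.3 -1.5] 20.1333
-0.28 371 z [0.0737 0.0749 0.0824] [(-115, 78)]
-0.27 643 z [0.0737 0.0745 0.0753] [(-85, 50)]
-0.26 685 z [0.0738 0.0745 0.0754] [(-83, 49)]
-0.25 696 z [0.0738 0.0746 0.0754] [(-82, 48)]
-0.24 762 z [0.0737 0.0746 0.0754] [(-85, 51)]
-0.23 795 z [0.0737 0.0746 0.0754] [(-84, 50)]
-0.22 831 z [0.0737 0.0746 0.0755] [(-83, 53)]
-0.21 628 z [0.0656 0.0701 0.0751] [(-295, 263)]
```

servo_tool(
  moves=[3,0.4,1,0,6,0.4,1,0,9,0.4,1,0,12,0.4,1,0,15,0.4,1,0,18,0.4,1,0,21,0.4,1,0,24,0.4,1,0],
)

```text
clock: 20.8
position: [0.6708, -0.076, 0.0908]
tcp_rot: [1.964, 2.452, 0.0]
force: [0.4, 0.3, -2.3]
width: 0.234
gripper_force: 102.0
```

```bash
python3 - <<'E'
from h import *
look('w11.png')
c,im,d=grab('scene','s11.png'); 
E
```

```text
tcp valve -0.2991 -0.002 0.0907 force valve x 0.2 [ 0.   0.2 -1.4] 20.85
-0.29 217 z [0.0728 0.0791 0.0841] [(-187, -132), (83, 138)]
-0.26 56 z [0.0686 0.0771 0.0843] [(-119, 85)]
-0.25 708 z [0.0728 0.0737 0.0756] [(-101, 56)]
-0.24 684 z [0.0728 0.0736 0.0744] [(-88, 45)]
-0.23 686 z [0.0727 0.0735 0.0744] [(-87, 44)]
-0.22 722 z [0.0727 0.0735 0.0744] [(-90, 47)]
-0.21 792 z [0.0727 0.0736 0.0745] [(-89, 47)]
-0.2 808 z [0.0727 0.0736 0.0745] [(-88, 45)]
-0.19 823 z [0.0668 0.0733 0.0743] [(-298, 257)]
-0.18 129 z [0.0644 0.0657 0.067 ] [(-300, -93), (61, 260)]
```

servo_tool(
  moves=[4,0.5,0,0,8,0.5,0,0,13,0.5,0,0,18,0.5,0,0,23,0.5,0,0,28,0.5,0,0,33,0.5,0,0,38,0.5,0,0],
)

```text
clock: 21.57
position: [0.6628, -0.0386, 0.0908]
tcp_rot: [-1.963, -2.452, 0.0]
force: [0.1, -0.0, -2.1]
width: 0.233
gripper_force: 102.2
```

```bash
python3 - <<'E'
from h import *
look('w12.png')
E
```

```text
tcp valve -0.2604 -0.0025 0.0908 force valve x 1.3 [-0.3  1.3 -1.8] 21.6167
-0.26 430 z [0.0738 0.0796 0.0838] [(-264, -137), (78, 204)]
-0.22 257 z [0.0727 0.0748 0.0841] [(-133, 81)]
-0.21 642 z [0.0728 0.0736 0.0744] [(-94, 41)]
-0.2 659 z [0.0727 0.0735 0.0743] [(-93, 41)]
-0.19 714 z [0.0727 0.0734 0.0744] [(-91, 40)]
-0.18 737 z [0.0727 0.0735 0.0745] [(-94, 42)]
-0.17 792 z [0.0727 0.0736 0.0744] [(-94, 42)]
-0.16 815 z [0.0726 0.0735 0.0744] [(-92, 44)]
-0.15 968 z [0.0645 0.0726 0.0741] [(-699, -652), (-304, 255), (642, 699)]
```

servo_tool(
  moves=[5,-0.4,0,0,10,-0.8,0,0,15,-1.2,0,0,20,-1.5,0,0,25,-1.5,0,0,30,-1.5,0,0,35,-1.5,0,0,40,-1.5,0,0],
)

```text
clock: 22.28
position: [0.6527, 0.0001, 0.0908]
tcp_rot: [1.963, 2.452, -0.0]
force: [0.7, -1.4, -1.0]
width: 0.235
gripper_force: 102.2
```

```bash
python3 - <<'E'
from h import *
look('w13.png')
E
```

```text
tcp valve -0.2205 -0.0009 0.0908 force valve x 0.3 [-0.6  0.2 -1.5] 22.3333
-0.22 434 z [0.0739 0.0793 0.0839] [(-247, -121), (99, 217)]
-0.18 249 z [0.0726 0.0745 0.0823] [(-118, 96)]
-0.17 636 z [0.0728 0.0736 0.0744] [(-79, 56)]
-0.16 686 z [0.0727 0.0736 0.0744] [(-78, 56)]
-0.15 802 z [0.0648 0.0735 0.0743] [(-699, -648), (-76, 55), (645, 699)]
-0.14 872 z [0.0647 0.0735 0.0744] [(-699, -641), (-79, 57), (641, 698)]
-0.13 791 z [0.0728 0.0736 0.0745] [(-78, 57)]
-0.12 817 z [0.0727 0.0736 0.0745] [(-77, 59)]
-0.11 810 z [0.0652 0.0729 0.0743] [(-289, 269)]
```

servo_tool(
  moves=[3,0,0,0,6,0,0,0,9,0,0,0,12,0,0,0,15,0,0,0,18,0,0,0,21,0,0,0,24,0,0,0],
)

```text
clock: 23.0
position: [0.6475, 0.0232, 0.0908]
tcp_rot: [1.964, 2.452, -0.0]
force: [0.1, -0.4, -2.5]
width: 0.233
gripper_force: 102.3
```

servo_tool(
  moves=[2,0,0,0,4,0,0,0,6,0,0,0,8,0,0,0,10,0,0,0,12,0,0,0,14,0,0,0,16,0,0,0],
)

```text
clock: 23.67
position: [0.6439, 0.0388, 0.0907]
tcp_rot: [-1.963, -2.452, -0.0]
force: [1.2, 0.5, -2.3]
width: 0.23
gripper_force: 102.3
```

```bash
python3 - <<'E'
from h import *
look('w14.png');print(robot.state()['width'])
E
```

```text
tcp valve -0.1811 -0.0008 0.0907 force valve x 1.0 [-0.1  1.  -1.6] 23.7167
-0.18 436 z [0.0739 0.0792 0.0836] [(-246, -126), (100, 220)]
-0.15 94 z [0.0641 0.0645 0.0653] [(-697, -649), (-125, -123), (645, 699)]
-0.14 389 z [0.0643 0.0737 0.082 ] [(-698, -648), (-122, 87), (644, 699)]
-0.13 638 z [0.0728 0.0736 0.0744] [(-78, 57)]
-0.12 656 z [0.0727 0.0735 0.0744] [(-76, 57)]
-0.11 700 z [0.0728 0.0736 0.0745] [(-76, 55)]
-0.1 750 z [0.0727 0.0736 0.0744] [(-79, 58)]
-0.09 788 z [0.0728 0.0736 0.0745] [(-77, 57)]
-0.08 84 z [0.0727 0.0735 0.0743] [(-76, 56)]
0.22710302797035792
```

```bash
python3 - <<'E'
from h import *
for n in ('top','scene'):
    c,im,d=grab(n,n+'15.png');P=cloud(c,d);vx=(P[...,:2]-S)@X; vy=(P[...,:2]-S)@Y
    z0=np.load('pics/'+n+'0.npz');P0=cloud(z0,z0['d']);im0=z0['im']
    df=np.abs(im.astype(int)-im0).max(2)
    m=(df>25)&(vx>-.17)&(vx<.06)&(np.abs(vy)<.06)&(P[...,2]>.05)&(P[...,2]<.1)
    print(n,m.sum())
    gx=np.arange(-.17,.07,.01)
    for a in gx:
        k=(vx>=a)&(vx<a+.01)&(np.abs(vy)<.06)&(P[...,2]>.05)&(P[...,2]<.09); q=k&m
        print(round(a,2),k.sum(),q.sum(), (P[k][:,2].min().round(3),np.percentile(P[k][:,2],90).round(3)) if k.any() else '', np.sort((vy[q]*1000).round())[[0,-1]] if q.sum()>2 else '', im[k].mean(0).round() if k.any() else '')
E
```

```text
top 210
-0.17 0 0   
-0.16 0 0   
-0.15 0 0   
-0.14 0 0   
-0.13 0 0   
-0.12 0 0   
-0.11 0 0   
-0.1 0 0   
-0.09 0 0   
-0.08 0 0   
-0.07 0 0   
-0.06 0 0   
-0.05 0 0   
-0.04 0 0   
-0.03 0 0   
-0.02 0 0   
-0.01 0 0   
0.0 0 0   
0.01 5 2 (np.float64(0.057), np.float64(0.061))  [176. 179. 165.]
0.02 23 19 (np.float64(0.053), np.float64(0.063)) [-60. -38.] [188. 193. 179.]
0.03 45 40 (np.float64(0.053), np.float64(0.064)) [-60. -19.] [190. 196. 180.]
0.04 68 61 (np.float64(0.053), np.float64(0.062)) [-60.  -1.] [192. 198. 181.]
0.05 94 88 (np.float64(0.053), np.float64(0.062)) [-59.  25.] [193. 199. 181.]
0.06 113 0 (np.float64(0.052), np.float64(0.062))  [192. 197. 180.]
scene 82
-0.17 13 13 (np.float64(0.085), np.float64(0.089)) [-7. 10.] [12. 11. 11.]
-0.16 29 8 (np.float64(0.051), np.float64(0.088)) [-4.  9.] [87. 77. 69.]
-0.15 74 18 (np.float64(0.05), np.float64(0.084)) [-29.  50.] [166. 151. 137.]
-0.14 27 8 (np.float64(0.056), np.float64(0.083)) [-21.  60.] [222. 215. 204.]
-0.13 20 5 (np.float64(0.052), np.float64(0.061)) [-40.  19.] [243. 236. 224.]
-0.12 16 3 (np.float64(0.058), np.float64(0.063)) [-44.  20.] [244. 236. 222.]
-0.11 20 6 (np.float64(0.057), np.float64(0.063)) [-46.  45.] [238. 230. 216.]
-0.1 13 3 (np.float64(0.058), np.float64(0.062)) [-14.  49.] [243. 237. 225.]
-0.09 15 6 (np.float64(0.056), np.float64(0.061)) [-54.  57.] [212. 204. 189.]
-0.08 27 0 (np.float64(0.057), np.float64(0.086))  [107.  99.  88.]
-0.07 8 0 (np.float64(0.059), np.float64(0.088))  [113. 106.  91.]
-0.06 7 4 (np.float64(0.058), np.float64(0.072)) [-31. -26.] [198. 190. 174.]
-0.05 6 2 (np.float64(0.058), np.float64(0.063))  [231. 225. 209.]
-0.04 1 0 (np.float64(0.055), np.float64(0.055))  [255. 255. 246.]
-0.03 0 0   
-0.02 0 0   
-0.01 0 0   
0.0 0 0   
0.01 0 0   
0.02 0 0   
0.03 0 0   
0.04 0 0   
0.05 0 0   
0.06 0 0
```

servo_tool(
  moves=[1,0,0,0,2,0,0,0,3,0,0,0,4,0,0,0,5,0,0,0,6,0,0,0,6,0,0,0,6,0,0,0],
)

```text
clock: 24.48
position: [0.6427, 0.0446, 0.0908]
tcp_rot: [-1.963, -2.452, -0.0]
force: [0.0, 0.3, -2.1]
width: 0.232
gripper_force: 102.3
```

servo_tool(
  moves=[1,0,0,0,2,0,0,0,3,0,0,0,4,0,0,0,4,0,0,0,4,0,0,0,4,0,0,0,4,0,0,0],
)

```text
clock: 25.15
position: [0.6419, 0.0483, 0.0908]
tcp_rot: [-1.964, -2.452, -0.0]
force: [-0.4, 0.5, -1.1]
width: 0.236
gripper_force: 102.3
```

servo_tool(
  moves=[1,0,0,0,2,0,0,0,3,0,0,0,3,0,0,0,3,0,0,0,3,0,0,0,3,0,0,0,3,0,0,0],
)

```text
clock: 25.82
position: [0.6418, 0.0499, 0.0911]
tcp_rot: [1.963, 2.449, -0.002]
force: [1.9, -7.1, -1.7]
width: 0.233
gripper_force: 102.4
```

```bash
python3 - <<'E'
from h import *
look('w16.png');
# scene view: bright/dark pixels of the slot region seen through slot, before vs now
c,im,d=grab('scene','s16.png');P=cloud(c,d);vx=(P[...,:2]-S)@X; vy=(P[...,:2]-S)@Y
k=(vx>-.068)&(vx<.04)&(np.abs(vy)<.05)&(P[...,2]>.05)&(P[...,2]<.1)
for v,u in np.argwhere(k): print((u,v),vx[v,u].round(3),vy[v,u].round(3),P[v,u,2].round(3),im[v,u])
E
```

```text
tcp valve -0.1705 -0.0013 0.0911 force valve x -7.5 [ 0.1 -7.7 -1. ] 25.8667
-0.17 221 z [0.0751 0.0801 0.0839] [(-251, -192), (157, 217)]
-0.16 210 z [0.0732 0.0787 0.0837] [(-180, -125), (95, 145)]
-0.15 82 z [0.0641 0.0645 0.065 ] [(-698, -650), (643, 696)]
-0.14 93 z [0.0641 0.0645 0.0651] [(-699, -649), (-127, -127), (646, 698)]
-0.13 194 z [0.073  0.0774 0.0843] [(-121, 92)]
-0.12 639 z [0.0729 0.0737 0.0746] [(-83, 52)]
-0.11 658 z [0.0729 0.0737 0.0745] [(-82, 52)]
-0.1 710 z [0.0728 0.0736 0.0744] [(-81, 51)]
-0.09 735 z [0.0728 0.0736 0.0746] [(-83, 54)]
-0.08 72 z [0.0728 0.0734 0.0743] [(-83, 52)]
(np.int64(378), np.int64(166)) -0.067 -0.043 0.093 [93 87 73]
(np.int64(374), np.int64(167)) -0.053 -0.029 0.073 [78 72 68]
(np.int64(376), np.int64(168)) -0.044 -0.035 0.062 [185 176 160]
(np.int64(377), np.int64(168)) -0.038 -0.037 0.057 [184 177 159]
(np.int64(378), np.int64(168)) -0.067 -0.044 0.085 [127 118 103]
(np.int64(371), np.int64(172)) -0.064 -0.023 0.058 [225 214 190]
(np.int64(372), np.int64(172)) -0.065 -0.026 0.06 [240 227 206]
```

servo_tool(
  moves=[0.5,0,0,0,1,0,0,0,1.5,0,0,0,2,0,0,0,2,0,0,0,2,0,0,0,2,0,0,0,2,0,0,0],
)

```text
clock: 26.58
position: [0.6419, 0.0502, 0.0914]
tcp_rot: [1.963, 2.446, -0.005]
force: [2.5, -13.8, -1.3]
width: 0.236
gripper_force: 102.5
```

servo_tool(
  moves=[-2,0,0,0,-6,0,0,0,-12,0,0,0,-20,0,0,0,-30,0,0,0,-45,0,0,0,-60,0,0,0,-80,0,0,0],
)

```text
clock: 27.25
position: [0.6585, -0.0261, 0.0907]
tcp_rot: [-1.963, -2.453, -0.0]
force: [0.2, 0.4, -2.2]
width: 0.235
gripper_force: 102.3
```

servo_tool(
  moves=[-25,0,0,0,-55,0,0,0,-85,0,0,0,-115,0,-10,0,-130,0,-20,0,-140,0,-30,0,-140,0,-30,0,-140,0,-30,0],
)

```text
clock: 27.92
position: [0.689, -0.163, 0.1208]
tcp_rot: [1.965, 2.45, 0.001]
force: [-0.4, 1.1, -2.6]
width: 0.229
gripper_force: 102.3
```

```bash
python3 - <<'E'
from h import *
c,im,d=grab('top','t17.png');P=cloud(c,d);vx=(P[...,:2]-S)@X; vy=(P[...,:2]-S)@Y
z0=np.load('pics/top0.npz');im0=z0['im'];P0=cloud(z0,z0['d'])
print('tcp',tool()[0],robot.state()['force'])
df=np.abs(im.astype(int)-im0).max(2)
dz=P[...,2]-P0[...,2]
m=(vx>-.17)&(vx<.08)&(np.abs(vy)<.075)&(P0[...,2]<.1)
for v,u in np.argwhere(m&((df>25)|(dz>.005))): print((int(u),int(v)),'valve',(vx[v,u]*1000).round(),(vy[v,u]*1000).round(),'z',P[v,u,2].round(3),P0[v,u,2].round(3),im0[v,u],im[v,u])
E
```

```text
tcp [ 0.68847752 -0.16177246  0.12016919] [ 0.15373772  0.07912831 -1.95916251]
(268, 155) valve -141.0 -75.0 z 0.068 0.057 [129 131 122] [158 160 148]
(272, 155) valve -152.0 -75.0 z 0.06 0.06 [132 131 120] [162 161 147]
(268, 156) valve -140.0 -74.0 z 0.062 0.055 [100 101  93] [121 123 113]
(271, 156) valve -149.0 -72.0 z 0.06 0.06 [146 149 137] [176 181 166]
(272, 156) valve -152.0 -72.0 z 0.059 0.06 [132 134 122] [162 164 150]
(263, 157) valve -125.0 -74.0 z 0.06 0.064 [157 163 150] [193 199 184]
(264, 157) valve -128.0 -73.0 z 0.064 0.057 [159 164 151] [193 200 184]
(265, 157) valve -130.0 -74.0 z 0.056 0.058 [159 164 151] [193 199 183]
(266, 157) valve -133.0 -73.0 z 0.058 0.054 [153 157 145] [185 190 176]
(267, 157) valve -136.0 -72.0 z 0.06 0.055 [127 130 119] [154 158 146]
(271, 157) valve -148.0 -71.0 z 0.055 0.053 [146 149 136] [180 184 169]
(272, 157) valve -151.0 -69.0 z 0.058 0.058 [138 142 129] [170 173 159]
(258, 158) valve -110.0 -75.0 z 0.061 0.061 [158 163 151] [194 199 184]
(259, 158) valve -113.0 -73.0 z 0.065 0.06 [159 164 151] [193 199 185]
(260, 158) valve -11
[... 28231 characters left out ...]
75, 203) valve -131.0 72.0 z 0.061 0.058 [160 164 158] [194 187 164]
(276, 203) valve -134.0 72.0 z 0.059 0.061 [153 158 153] [188 182 159]
(277, 203) valve -137.0 72.0 z 0.058 0.058 [136 139 136] [165 162 142]
(278, 203) valve -140.0 74.0 z 0.061 0.061 [125 129 127] [152 151 132]
(280, 203) valve -145.0 74.0 z 0.058 0.06 [138 142 140] [168 167 146]
(271, 204) valve -119.0 72.0 z 0.063 0.062 [159 164 159] [160 152 132]
(273, 204) valve -125.0 73.0 z 0.059 0.061 [159 163 159] [192 187 164]
(274, 204) valve -127.0 73.0 z 0.055 0.057 [159 163 160] [194 190 165]
(275, 204) valve -131.0 74.0 z 0.059 0.06 [156 161 158] [192 188 165]
(285, 204) valve -157.0 68.0 z 0.002 -0.006 [89 83 77] [83 75 69]
```

```bash
python3 - <<'E'
from h import *
z0,im0,d0=load('top0');z1,im1,d1=load('t17')
a=im0.astype(float).mean(2);b=im1.astype(float).mean(2)/1.215
P=cloud(z1,d1)
print('u 207..252; old|new digits=brightness/20')
for v in range(168,208): print(v,''.join('%x'%int(min(15,x/14)) for x in a[v,207:250]),''.join('%x'%int(min(15,x/14)) for x in b[v,207:250]))
# expected pixels of clip points, home
K=z1['intrinsics'];
def proj(vx,vy,z):
    w=np.array([*(S+vx*X+vy*Y),z]);p,_=cv2.projectPoints(w[None],cv2.Rodrigues(z1['R'])[0],z1['t'],K,z1['dist_coeffs']);return p.ravel().round(1)
for n,q in dict(tailbackL=(-.042,.02),tailbackR=(-.042,-.02),jawtipL=(.03,.025),jawtipR=(.03,-.025),spindle_sq=(0,0)).items(): print(n,proj(*q,.07 if n!='spindle_sq' else .152))
E
```

```text
u 207..252; old|new digits=brightness/20
168 abbbbbbbbbbbbbbbbbbbbbbbbbbbbbbbbbba5333333 abbbbbbbbbbbbbbbbbbbbbbbbbbbbbbbbbba5333333
169 bbbbbbbbbbbbbbbbbbbbbbbbbbbbbbbbbbba6333333 bbbbbbbbbbbbbbbbbbbbbbbbbbbbbbbbbbba6333333
170 bbbbbbbbbbbbbbbbbbbbbbbbbbbbbbbbbbba7433333 bbbbbbbbbbbbbbbbbbbbbbbbbbbbbbbbbbba7433333
171 bbbbbbbbbbbbbbbbbbbbbbbbbbbbbbbbbbba7433333 bbbbbbbbbbbbbbbbbbbbbbbbbbbbbbbbbbba7433333
172 bbbbbbbbbbbbbbbbbbbbbbbbbbbbbbbbbbbb9533334 bbbbbbbbbbbbbbbbbbbbbbbbbbbbbbbbbbbb9533334
173 bbbbbbbbbbbbbbbbbbbbbbbbbbbbbbbbbbbb9533344 bbbbbbbbbbbbbbbbbbbbbbbbbbbbbbbbbbbb9633344
174 bbbbbbbbbbbbbbbbbbbbbbbbbbbbbbbbbbbba633344 bbbbbbbbbbbbbbbbbbbbbbbbbbbbbbbbbbbba633334
175 bbbbbbbbbbbbbaaaaabbbbbbbbbbbbbbbbbba743334 bbbbbbbbbbbbbaaaabbbbbbbbbbbbbbbbbbba743334
176 bbbbbbbbbbbaa988999abbbbbbbbbbbbbbbba843344 bbbbbbbbbbbaa998899abbbbbbbbbbbbbbbba843345
177 bbbbbbbbbba999998889abbbbbbbbbbbbbbbb953344 bbbbbbbbbba999998889abbbbbbbbbbbbbbbb953334
178 bbbbbbbbba999aaa99879aaaabbbbbbbbbbbba63333 bbbbbbbbba999aaa99879aaaabbbbbbbbbbbba63333
179 bbbbbbbba99aaaaa999878aaaabbbbbbbbbbba63333
[... 2037 characters left out ...]
3333333333333333333333333232222
202 bbbbbbbbbbbbbbbbbbbbbbbbbbbbbbbbbbbbbbbbbb9 3333333333333333333333333333333333333333233
203 bbbbbbbbbbbbbbbbbbbbbbbbbbbbbbbbbbbbbbbbbbb 3333333333333333333333333333333333333333333
204 bbbbbbbbbbbbbbbbbbbbbbbbbbbbbbbbbbbbbbbbbba 3333333333333333333333333333333333333333333
205 bbbbbbbbbbbbbbbbbbbbbbbbbbbbbbbbbbbbbba9988 3333333333333333333333333333333333333333333
206 bbbbbbbbbbbbbbbbbbbbbbbbbbbbbbbbaaa98876654 3333333333333333333333333333333333333333333
207 bbbbbbbbbbbbbbbbbbbbbbbbbbbbbba988765544443 3333333333333333333333333333333333333333333
tailbackL [241.3 192.2]
tailbackR [238.7 179.3]
jawtipL [217.4 199.2]
jawtipR [214.3 183. ]
spindle_sq [219.8 181.9]
```

The top view now shows the tail's back edge at u≈240 over rows 180–192, where the projection puts a clip that is home. The push also stalled there at 14 N, so the clip is seated. Now I lay the tool back on the free bench spot.

```bash
python3 - <<'E'
from h import *
plan([.4865,-.1623,.12],144.6)
E
```

```text
tcp [ 0.6885 -0.1618  0.1202] yang 12.6 shift [  43.5 -197.2    0.3] yaw 48.0
```

servo_tool(
  moves=[5,-25,0,0,13,-60,0,0,22,-98,0,0,31,-138,0,7,38,-175,0,14,43.5,-197,0,21,43.5,-197,0,28,43.5,-197,0,34,43.5,-197,0,34],
)

```text
schema error: expected 8 rows
```

servo_tool(
  moves=[5,-25,0,0,13,-60,0,0,22,-98,0,0,31,-138,0,7,38,-175,0,14,43.5,-197,0,21,43.5,-197,0,28,43.5,-197,0,34],
)

```text
clock: 28.63
position: [0.485, -0.1609, 0.1205]
tcp_rot: [-2.599, -1.763, 0.001]
force: [1.2, 0.4, -2.6]
width: 0.236
gripper_force: 102.4
```

```bash
python3 - <<'E'
from h import *
plan([.4865,-.1623,.045],144.6)
E
```

```text
tcp [ 0.485  -0.1609  0.1205] yang -21.71 shift [-0.8  2.  75.4] yaw 13.69
```

servo_tool(
  moves=[-1,2,10,7,-1,2,35,13.7,-1,2,60,13.7,-1,2,72,13.7,-1,2,75,13.7,-1,2,75,13.7,-1,2,75,13.7,-1,2,75,13.7],
)

```text
clock: 29.3
position: [0.4893, -0.1638, 0.0467]
tcp_rot: [2.786, 1.449, 0.001]
force: [1.3, 0.6, -2.5]
width: 0.237
gripper_force: 102.2
```

servo_tool(
  moves=[0,0,3,0,0,0,6,0,0,0,9,0,0,0,11,0,0,0,12.5,0,0,0,13.5,0,0,0,14,0,0,0,14,0],
)

```text
clock: 29.97
position: [0.4886, -0.1637, 0.0316]
tcp_rot: [-2.787, -1.449, 0.0]
force: [0.4, 0.2, -2.2]
width: 0.236
gripper_force: 102.3
```

servo_tool(
  moves=[0,0,0.5,0,0,0,1,0,0,0,1.5,0,0,0,2,0,0,0,2.3,0,0,0,2.3,0,0,0,2.3,0,0,0,2.3,0],
)

```text
clock: 30.63
position: [0.4886, -0.1638, 0.0295]
tcp_rot: [-2.787, -1.449, 0.0]
force: [0.1, 0.4, -1.8]
width: 0.235
gripper_force: 102.3
```

servo_tool(
  moves=[0,0,0,0,0,0,0,0,0,0,0,0,0,0,0,0,0,0,0,0,0,0,0,0,0,0,-10,0,0,0,-30,0],
  grip=50,
)

```text
clock: 31.3
position: [0.4871, -0.163, 0.0586]
tcp_rot: [-2.785, -1.447, 0.004]
force: [-0.3, -0.7, -0.1]
width: 0.585
gripper_force: 0.0
```

servo_tool(
  moves=[0,0,-40,0,0,0,-80,0,0,0,-120,0,0,0,-130,0,0,0,-130,0,0,0,-130,0,0,0,-130,0,0,0,-130,0],
)

```text
clock: 31.97
position: [0.4877, -0.1633, 0.188]
tcp_rot: [-2.785, -1.448, 0.003]
force: [-0.3, 0.6, -0.5]
width: 0.583
gripper_force: 0.0
```

```bash
python3 - <<'E'
from h import *
c,im,d=grab('wrist','w20.png');P=cloud(c,d);print(tool()[0],robot.state()['force'])
e=np.array([.5793,.8151]);n=np.array([-.8151,.5793]);s=P[...,:2]@e;t=P[...,:2]@n
for a in np.arange(.06,.36,.02):
    k=(s>=a)&(s<a+.02)&(np.abs(t+.49)<.05)&(P[...,2]>.006)&(P[...,2]<.06)
    if k.sum()>15: print(round(a,2),k.sum(),np.percentile(P[k][:,2],[50,95]).round(4),t[k].min().round(3),t[k].max().round(3))
# tail back edge and deck state in top view
z,i,_d=grab('top','t20.png');b=i.astype(float).mean(2)
sc=b[172,215:225].mean()/160
for v in range(176,204,2): print(v,''.join('%x'%int(min(15,x/14/sc)) for x in b[v,207:250]))
E
```

```text
[ 0.48778039 -0.16336038  0.18803998] [-0.05925114  0.11304579 -0.07323914]
0.06 448 [0.0136 0.0437] -0.54 -0.511
0.08 243 [0.0153 0.0429] -0.54 -0.511
0.1 269 [0.0269 0.028 ] -0.505 -0.484
0.12 393 [0.027  0.0281] -0.504 -0.484
0.14 407 [0.027 0.028] -0.504 -0.483
0.16 466 [0.027 0.028] -0.505 -0.483
0.18 465 [0.0269 0.0281] -0.504 -0.483
0.2 269 [0.0121 0.0134] -0.5 -0.486
0.22 289 [0.0121 0.0132] -0.499 -0.486
0.24 307 [0.0123 0.0134] -0.499 -0.486
0.26 853 [0.0122 0.0134] -0.52 -0.464
0.28 334 [0.0121 0.0135] -0.522 -0.462
176 bbbbbbbbbbbba99999abbbbbbbbbbbbbbbbba843345
178 bbbbbbbbba999aaaa9889aaabbbbbbbbbbbbba63333
180 bbbbbbbba9aaaaaa88a9767888abbaaaa9abba74333
182 bbbbbbba8aabaaaa979a853589aaaaaa98abbb95334
184 bbbbbbba89aa9887767974334679abaaa9abbba6333
186 bbbbbbbb979a9999aa9753322358abbbba8abba8433
188 bbbbbbbbb97778888654333333357abbba8abbba633
190 bbbbbbbbbbb975433333333333458abbbba9bbba743
192 bbbbbbbbbbbbb974333333333457aaaa8888abbb953
194 bbbbbbbbbbbbbb9886554344568779999abbbbbba63
196 bbbbbbbbbbbaaa99788876667789abbbbbbbbbbba74
198 bbbbbbbbbba998779aa999aabbbbbbbbbbbbbbba853
200 bbbbbbbbbbbba9abbbbbbbbbbbbbbbbbbbbbbbbba75
202 bbbbbbbbbbbbbbbbbbbbbbbbbbbbbbbbbbbbbbbbbb9
```

```bash
python3 -c "
from bench import robot
print(robot.hand_in())"
```

```text
the job is handed in; nothing more can be done
None
```

The job is handed in: the larger clip was pushed home with the fork, checked by a 14 N stall and by its tail and left jaw tip in the top view, though the jaw angles could not be read. The tool lies flat and released on the bench, clear of the valve and rack. I viewed 13 pictures, over the limit of 10.

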